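# Weigh the tub on the bakery balance

## Robot

A 6-joint arm with a two-finger parallel gripper is mounted at the origin on the work surface. World frame = base frame: x ahead of the robot, y to its left, z up, the work surface at z = 0. Lengths are in m, angles in rad, forces in N, time in s.
With the tool pointing down it reaches from about 0.35 to 0.85 m from the base axis. Payload 8.1 kg.
Tool frame: the origin (TCP) lies midway between the tips of the shut fingers; the grasp point (between the pads) lies 19 mm behind it (robot.tcp_to_grasp is the distance from the TCP to the grasp point, in m); z points along the fingers, y is the direction in which the jaws open and shut (so a half turn about z gives the same grasp; the last joint's range is limited). The gripper opens to 93 mm and grips with 3 to 60 N. Pads are 15 mm wide; open, the fingers measure 128 mm over their backs; the gripper's body (75 mm by 188 mm) begins 65 mm behind the grasp point.
Start: joints at [-1.215, 0.13, 1.488, -0, 1.523, -0.085], TCP at [0.256, -0.543, 0.219] pointing down, gripper open.
Joint ranges: [-2.96, 2.96], [-0.89, 2.26], [0.02, 2.5], [-1.34, 4.48], [0, 2.73], [-2.66, 2.66]. Speed limits (rad/s): [2.39, 2.39, 2.79, 3.14, 3.14, 3.14].

## Interface

Orientations are given as a rotation vector (axis times angle).
In Python, from plant import robot gives the robot as it stands.
- The arm moves only by the tool send_rows, never from a script. Its argument "series" is a list of rows, each an object of numbers: "wx", "wy", "wz": the turn, a rotation vector about the world's x, y, z in rad; "dx", "dy", "dz": the shift along the world's x, y, z in cm; "fingers": the closure in counts, from 0 (fully open) to 255 (shut). In form: [{"wx": .., "wy": .., "wz": .., "dx": .., "dy": .., "dz": .., "fingers": ..}, ...]. A call has 1 to 20 rows; each row shifts and turns the pose as measured when the row begins; what a row does not reach is not made up. A row lasts 1/12 s, in which the tool goes at most 41.7 mm and 7.16 degrees, less where a joint would pass 70% of its speed; a pose out of reach is approached as far as the arm can. A call is refused whole if a number of a shift passes 4.17 or a number of a turn 0.125, either way. A call with a gripper value outside its range is refused whole. The fingers move at their own pace and stop on an object; "newtons" is the grip in N (left out, the last holds). Time passes only in rows, so rows that do not move let the fingers close. It gives the time, the measured TCP pose, the force and the opening at its end, in the units of the state.
- robot.read_state(): the state, without advancing time (a new reading comes with each control period).
- robot.read_camera(name): name is "scene" or "top" or "wrist"; returns the picture (420x560x3 uint8, red, green, blue); there is no depth.
- robot.camera_info(name): a dict with "intrinsics" (3x3 intrinsics, pixels), "extrinsics" (4x4, takes a point from world to camera coordinates); the wrist camera has in their place "tool_from_camera" (4x4, takes a point from camera to tool coordinates, whose origin is the TCP and whose axes are the flange's). Camera axes: x right, y up, looking along -z (the intrinsics and any distortion apply to the point x, -y, -z); pixel columns grow to the right and rows downward; lengths in m; the calibration is good to about 2 mm. A picture is of the moment at which its call begins: read the wrist's pose just before it. camera_info takes no time and is no camera call.
- robot.close_job(): hands the job in, once; it reports no verdict.
The state is a dict: "t": time; "q": joint angles; "dq": joint speeds; "joint_torque": joint torques, N m; "tool_pos": TCP position; "orientation": TCP orientation; "force": force on the tool from outside, world axes, zero at the start; "wrist_torque": the same for the moment, N m; "opening": finger opening in m.
Only numpy, scipy, OpenCV 4.12 (cv2) and the standard library are available. Lean on these libraries where they do the work, as an engineer would, in place of code of your own. Each camera call takes 0.05 s, during which the arm holds its last target.

## Task

Weigh the closed tub that stands on the left pan of the balance: gently set brass weights from the wooden board on the empty right pan until the beam levels, with the red needle at rest within the green band. Do not touch the tub, and leave the other things on the table where they are.

Things in the scene. Friction and masses are not known exactly. Their poses are not given: they have to be found in the camera images.
- beam (a joint): tilt of the balance beam (rad) about its level axis, which points ahead (+x of the balance). 0 = level; negative = the left pan (with the tub) is low, positive = the right pan is low. Starts on its stop (-0.14). With under 350 g between the pans it leaves the stop and tilts 0.04 rad per 100 g of difference, at rest within about a second. Where on its pan a load stands makes no difference.
- balance: green two-pan kitchen balance, fixed; origin under its centre on the table, x ahead, y along the beam towards the left pan. Its base is 150 mm (x) by 360 mm (y). The beam's pivot is 85 mm up; the pans hang on it 150 mm to either side.
- needle_tip (a point): top of the red needle that rises 150 mm from the middle of the beam, before a white upright plate at the centre of the balance (100 mm wide, reaching 245 mm up; a needle on each face). The plate has a 9.6 mm wide green band down its middle; the needle tip stands within it when the beam is level to about 0.03 rad (75 g).
- pan_right_top (a point): centre of the flat top of the right (-y) pan, which starts empty: square aluminium plate 150 x 150 mm, 6 mm thick, no rim. The pan stays horizontal and moves up and down with the beam: its top is 125 mm above the table when level, and up to about 21 mm higher or lower. It yields softly when pushed down (0.16 N per mm; at the start, held up by the tub, it gives way only above 1.5 to 4 N).
- pan_right: the right pan as a body; its origin is 40 mm below the centre of its top
- pan_left_top (a point): centre of the top of the left (+y) pan, same as the other; the tub stands on it
- pan_left: the left pan as a body; its origin is 40 mm below the centre of its top
- tub: closed white plastic tub with a blue lid, 98 mm wide, 92 mm high, standing on the left pan; origin at the centre of its underside. Its weight is unknown, between 480 and 750 g.
- board: fixed wooden board, 270 x 100 x 12 mm high, on which the four weights stand in a row along its x, about 62 mm apart, in any order; origin at the centre of its underside
- w100_center (a point): centre (half-way up) of the 100 g weight: upright brass cylinder 24 mm wide, 28 mm high, with a narrower yellow 8 mm high button on top (36 mm in all, so this point is 18 mm above its foot). Grip it by the cylinder.
- w100: the 100 g weight as a body; origin at the centre of its underside
- w200_center (a point): centre (half-way up) of the 200 g weight: upright brass cylinder 30 mm wide, 36 mm high, with a narrower red 8 mm high button on top (44 mm in all, so this point is 22 mm above its foot). Grip it by the cylinder.
- w200: the 200 g weight as a body; origin at the centre of its underside
- w300_center (a point): centre (half-way up) of the 300 g weight: upright brass cylinder 34 mm wide, 42 mm high, with a narrower green 8 mm high button on top (50 mm in all, so this point is 25 mm above its foot). Grip it by the cylinder.
- w300: the 300 g weight as a body; origin at the centre of its underside
- w400_center (a point): centre (half-way up) of the 400 g weight: upright brass cylinder 38 mm wide, 45 mm high, with a narrower blue 8 mm high button on top (53 mm in all, so this point is 26.5 mm above its foot). Grip it by the cylinder.
- w400: the 400 g weight as a body; origin at the centre of its underside
- bowl: steel mixing bowl, 130 mm wide, 60 mm high; bystander
- can: tin can with a red band, 74 mm wide, 110 mm high; bystander
- jar: amber glass jar with a red cap, 64 mm wide, 100 mm high; bystander
- mug: blue mug, 80 mm wide, 90 mm high; bystander
- scraper: steel bench scraper with a dark wooden grip, 95 x 120 mm, lying flat; bystander
- cutter: steel ring-shaped biscuit cutter, 72 mm wide, 35 mm high; bystander
- spatula: spatula with a dark wooden handle, lying flat; bystander
Things that resemble listed ones, but are neither listed nor needed, are in the scene too. What is shaped like the w100 but blue is not meant. Leave any purple look-alike of the w400 alone.

How it is judged:
By the outcome, as a careful person would: the job done as asked, in the order asked, and still so for the second after the job is handed in, with the robot touching nothing.
It also fails if it takes over 61 s, if anything falls off the work surface, if the arm or the gripper's body presses on something with over 40 N, if the wrist force passes 120 N, or if a joint passes its speed limit or range.

## Working session

There is one attempt and no reset: what is moved stays moved. The work goes in short steps, Python scripts to look and compute and a tool call to move; the robot and the scene stay as the last step left them, time stands still between calls to the robot, and variables do not carry over. Pictures are saved under pics/ and viewed, and the job is handed in when it is done.

Besides the shell and the picture viewer there is one more tool, called after ">>>" as name(argument=value, ...) on one line, values as JSON. send_rows: Moves the arm, as the interface text tells. Its arguments: {"type":"object","properties":{"series":{"type":"array","items":{"type":"object","properties":{"wx":{"type":"number"},"wy":{"type":"number"},"wz":{"type":"number"},"dx":{"type":"number"},"dy":{"type":"number"},"dz":{"type":"number"},"fingers":{"type":"number"}}}},"newtons":{"type":"number"}},"required":["series"]}

```bash
ls; mkdir -p pics
python3 - <<'E'
from plant import robot
import cv2,numpy as np
s=robot.read_state();print({k:np.round(v,3).tolist() for k,v in s.items()})
for n in("scene","top"):
    im=robot.read_camera(n);cv2.imwrite(f"pics/{n}0.png",im[:,:,::-1]);i=robot.camera_info(n);print(n,i)
print(robot.camera_info("wrist"))
E
```

```text
pics
{'t': 0.0, 'q': [-1.215, 0.131, 1.489, -0.0, 1.523, -0.085], 'dq': [-0.0, -0.0, -0.002, 0.0, 0.0, 0.002], 'joint_torque': [0.003, -55.985, -49.175, 0.077, 0.036, -0.0], 'tool_pos': [0.256, -0.542, 0.218], 'orientation': [-3.064, -0.686, 0.0], 'force': [0.434, 0.039, -0.686], 'wrist_torque': [-0.02, 0.027, -0.06], 'opening': 0.093}
scene {'intrinsics': array([[425.79547833,   0.        , 282.27571348],
       [  0.        , 425.79547833, 206.69644729],
       [  0.        ,   0.        ,   1.        ]]), 'extrinsics': array([[ 0.75400541,  0.65684164, -0.00590761, -0.45395371],
       [-0.42097958,  0.49011799,  0.76325654,  0.05259573],
       [ 0.5042341 , -0.57301258,  0.64606853, -1.44861741],
       [ 0.        ,  0.        ,  0.        ,  1.        ]])}
top {'intrinsics': array([[510.2030465 ,   0.        , 279.17490207],
       [  0.        , 510.2030465 , 219.4930124 ],
       [  0.        ,   0.        ,   1.        ]]), 'extrinsics': array([[-0.02779279, -0.99956669, -0.00969542,  0.0950203 ],
       [ 0.98977386, -0.02887546,  0.13969223, -0.5553853 ],
       [-0.13991166, -0.00571384,  0.9901475 , -1.49273926],
       [ 0.        ,  0.        ,  0.        ,  1.        ]])}
{'intrinsics': array([[298.4627023 ,   0.        , 280.3549578 ],
       [  0.        , 298.4627023 , 211.02219943],
       [  0.        ,   0.        ,   1.        ]]), 'tool_from_camera': array([[-3.39014113e-04,  9.61143714e-01,  2.76048266e-01,
         7.64770873e-02],
       [ 9.99999804e-01,  1.80384763e-04,  6.00034073e-04,
        -5.11555822e-04],
       [ 5.26924077e-04,  2.76048416e-01, -9.61143587e-01,
        -1.66469708e-01],
       [ 0.00000000e+00,  0.00000000e+00,  0.00000000e+00,
         1.00000000e+00]])}
```

View pics/scene0.png

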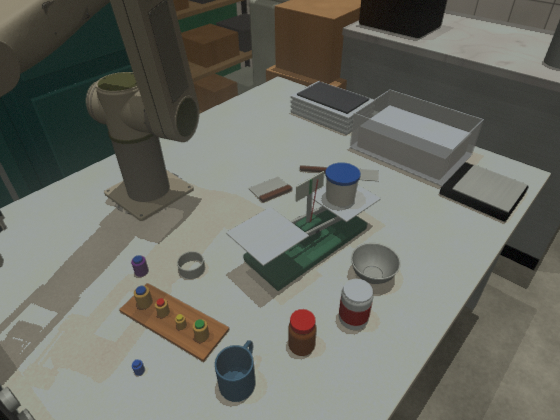

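View pics/top0.png

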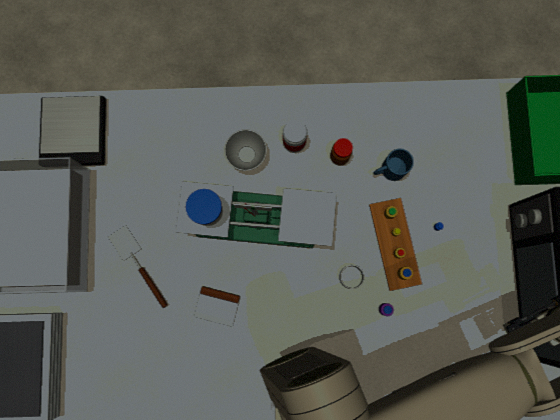

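```bash
cat > h.py <<'E'
import cv2,numpy as np
from plant import robot
def ray(n,u,v):
    i=robot.camera_info(n);K=i["intrinsics"];E=i["extrinsics"]
    d=np.array([(u-K[0,2])/K[0,0],-(v-K[1,2])/K[1,1],-1.]);R=E[:3,:3]
    return -R.T@E[:3,3],R.T@d
def onz(n,u,v,z):
    c,d=ray(n,u,v);return c+d*(z-c[2])/d[2]
def proj(n,p):
    i=robot.camera_info(n);K=i["intrinsics"];E=i["extrinsics"]
    c=E[:3,:3]@np.asarray(p)+E[:3,3];return K[0,0]*c[0]/-c[2]+K[0,2],-K[1,1]*c[1]/-c[2]+K[1,2]
def two(u1,v1,u2,v2):
    A=[];b=[]
    M=np.zeros((3,3));y=np.zeros(3);
    for n,u,v in(("scene",u1,v1),("top",u2,v2)):
        c,d=ray(n,u,v);d/=np.linalg.norm(d);P=np.eye(3)-np.outer(d,d);M+=P;y+=P@c
    return np.linalg.solve(M,y)
E
python3 - <<'E'
from h import *
for n in("scene","top"): print(n,np.round(ray(n,0,0)[0],3))
cols={"red":[(0,8),(172,180)],"yel":[(24,34)],"grn":[(40,80)],"blu":[(105,125)],"pur":[(126,160)]}
for n in("scene","top"):
    im=cv2.imread(f"pics/{n}0.png");h=cv2.cvtColor(im,cv2.COLOR_BGR2HSV)
    for c,rs in cols.items():
        m=sum(cv2.inRange(h,(a,130,60),(b,255,255)) for a,b in rs)
        k,l,st,ce=cv2.connectedComponentsWithStats(m)
        print(n,c,[(np.round(ce[i],1).tolist(),int(st[i,4])) for i in range(1,k) if 12<st[i,4]<900])
    x0,y0=(100,240) if n=="scene" else (340,180)
    cr=im[y0:y0+160,x0:x0+160];cv2.imwrite(f"pics/c_{n}.png",cv2.resize(cr,None,fx=3.7,fy=3.7,interpolation=2))
E
```

```text
scene [ 1.095 -0.558  0.893]
top [0.343 0.07  1.557]
scene red [([160.0, 301.7], 49), ([353.9, 316.3], 357), ([302.2, 321.6], 505)]
scene yel [([179.0, 317.0], 33)]
scene grn [([198.8, 323.4], 31)]
scene blu [([342.5, 172.9], 541), ([137.1, 258.6], 32), ([140.1, 289.5], 43), ([136.3, 364.2], 58)]
scene pur []
top red [([342.7, 147.1], 276), ([400.5, 252.2], 28)]
top yel [([392.0, 214.1], 17), ([396.4, 231.2], 41), ([397.6, 252.9], 28)]
top grn [([542.2, 75.6], 38), ([259.4, 197.8], 243), ([239.2, 214.6], 63), ([392.0, 210.8], 41), ([261.6, 211.4], 15), ([275.1, 213.0], 39), ([254.9, 217.2], 93), ([274.1, 220.7], 28), ([255.5, 234.3], 432)]
top blu [([439.1, 225.6], 44), ([406.6, 272.3], 49), ([387.3, 309.5], 54)]
top pur [([386.0, 309.2], 59)]
```

View pics/c_top.png

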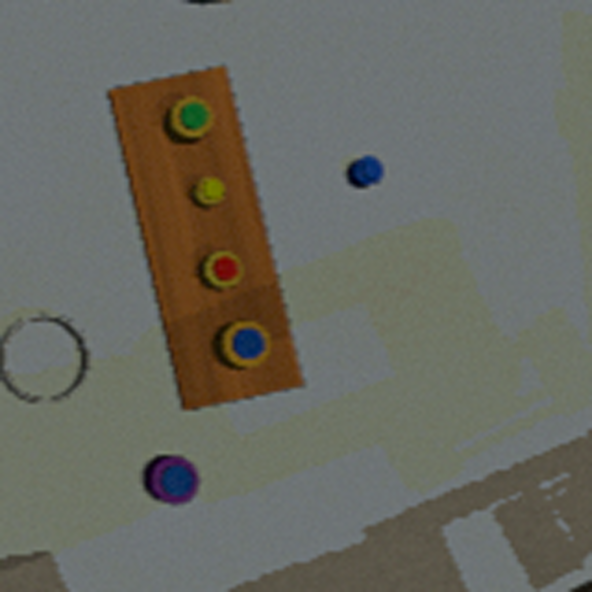

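View pics/c_scene.png

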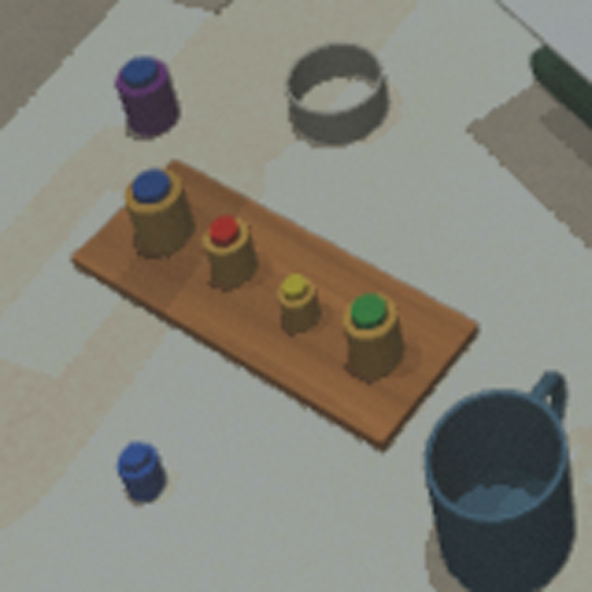

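The top crop shows the row on the board from far to near. In full-image pixels: green/300 (392,211), yellow/100 (396,231), red/200 (400,252), blue/400 (407,272). The purple look-alike is at (387,309) and the blue small one at (439,226).

Run:
```python
from h import *
S={300:(198.8,323.4),100:(179,317),200:(160,301.7),400:(140.1,289.5)}
T={300:(392,210.8),100:(396.4,231.2),200:(400.5,252.2),400:(406.6,272.3)}
H={300:.062,100:.048,200:.056,400:.065}
for k in S: print(k,"2view",np.round(two(*S[k],*T[k]),4),"top",np.round(onz("top",*T[k],H[k]-.001),4),"scene",np.round(onz("scene",*S[k],H[k]-.002),4))
c=[(108,92),(225,67),(303,384),(185,410)]
P=[onz("top",340+u/3.7,180+v/3.7,.012) for u,v in c];print("board",np.round(P,4).tolist())
e=P[0]-P[3];print("yaw",np.arctan2(e[1],e[0]), np.linalg.norm(e)); e=P[1]-P[2];print("yaw",np.arctan2(e[1],e[0]))
im=cv2.imread("pics/top0.png");cv2.imwrite("pics/c_bal.png",cv2.resize(im[170:255,170:345],None,fx=4.5,fy=4.5,interpolation=2))
im=cv2.imread("pics/scene0.png");cv2.imwrite("pics/c_bals.png",cv2.resize(im[150:290,220:390],None,fx=4.2,fy=4.2,interpolation=2))
```

```text
300 2view [ 0.5713 -0.2556  0.0601] top [ 0.5711 -0.2556  0.061 ] scene [ 0.5714 -0.2554  0.06  ]
100 2view [ 0.512  -0.2687  0.0438] top [ 0.5115 -0.2681  0.047 ] scene [ 0.5136 -0.2693  0.046 ]
200 2view [ 0.4486 -0.2746  0.0535] top [ 0.4482 -0.2746  0.055 ] scene [ 0.4493 -0.2744  0.054 ]
400 2view [ 0.3887 -0.287   0.0629] top [ 0.3887 -0.2867  0.064 ] scene [ 0.3888 -0.2871  0.063 ]
board [[0.599, -0.1977, 0.012], [0.6171, -0.2956, 0.012], [0.3548, -0.3427, 0.012], [0.3367, -0.2462, 0.012]]
yaw 0.18274613717862948 0.26673838909185116
yaw 0.17760499578395922
```

View pics/c_bal.png

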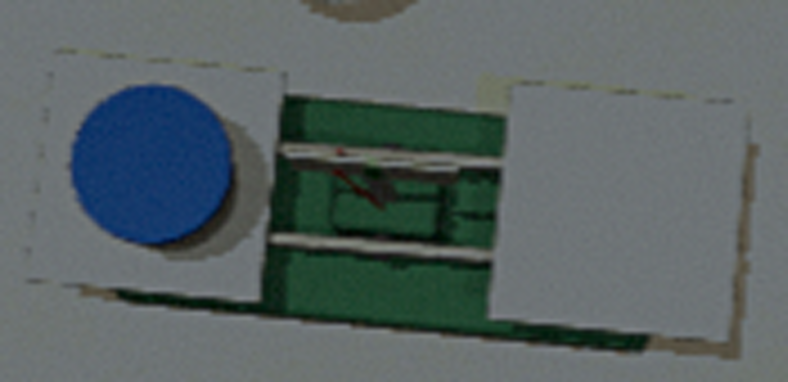

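View pics/c_bals.png

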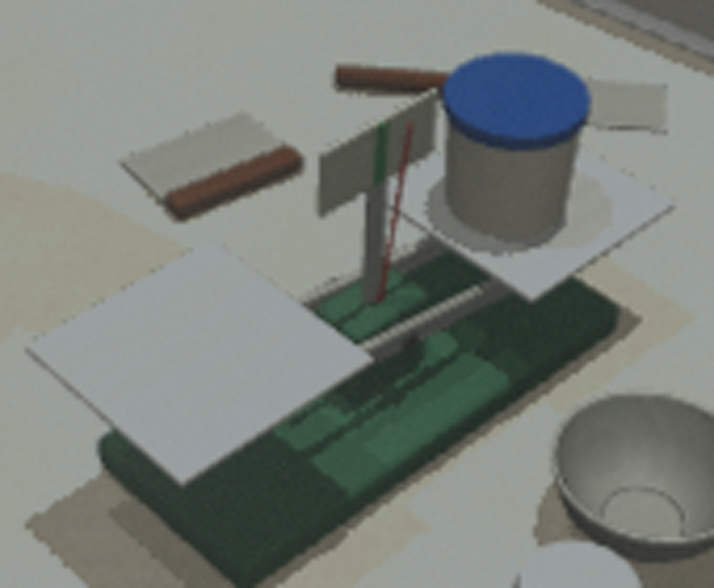

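The pictures show the right pan raised and empty, its corners in the top crop at (512,83), (750,107), (732,341) and (490,317). The needle tip is off the green band, to the tub's side.

Run:
```python
from h import *
P=[onz("top",170+u/4.5,170+v/4.5,.146) for u,v in[(512,83),(750,107),(732,341),(490,317)]]
print(np.round(P,4).tolist(),np.round(np.mean(P,0),4))
Q=[onz("scene",220+u/4.2,150+v/4.2,.146) for u,v in[(212,243),(372,357),(183,484),(28,350)]]
print(np.round(Q,4).tolist(),np.round(np.mean(Q,0),4))
e=P[1]-P[0];print(np.arctan2(e[1],e[0]));e=P[0]-P[3];print("yaw",np.arctan2(e[1],e[0]))
print(robot.tcp_to_grasp)
```

```text
[[0.6307, 0.0631, 0.146], [0.611, -0.0849, 0.146], [0.465, -0.0675, 0.146], [0.4841, 0.081, 0.146]] [ 0.5477 -0.0021  0.146 ]
[[0.4908, 0.0804, 0.146], [0.6344, 0.0649, 0.146], [0.6177, -0.0832, 0.146], [0.4736, -0.0655, 0.146]] [ 0.5541 -0.0008  0.146 ]
-1.7029271107183968
yaw -0.12109557511503731
0.0188
```

>>> send_rows(series=[{"dx": 1.6, "dy": 3.1, "wz": -0.06}, {"dx": 1.6, "dy": 3.1, "wz": -0.06}, {"dx": 1.6, "dy": 3.1, "wz": -0.06}, {"dx": 1.6, "dy": 3.1, "wz": -0.06}, {"dx": 1.6, "dy": 3.1, "wz": -0.02}, {"dx": 1.6, "dy": 3.1}, {"dx": 1.6, "dy": 3.1}, {"dx": 1.6, "dy": 3.1}, {"dx": 0, "dy": 0}, {}], newtons=25)

```text
schema error: expected keys wx, wy, wz, dx, dy, dz, fingers
```

>>> send_rows(series=[{"dx": 1.6, "dy": 3.1, "dz": 0, "wx": 0, "wy": 0, "wz": -0.06, "fingers": 0}, {"dx": 1.6, "dy": 3.1, "dz": 0, "wx": 0, "wy": 0, "wz": -0.06, "fingers": 0}, {"dx": 1.6, "dy": 3.1, "dz": 0, "wx": 0, "wy": 0, "wz": -0.06, "fingers": 0}, {"dx": 1.6, "dy": 3.1, "dz": 0, "wx": 0, "wy": 0, "wz": -0.06, "fingers": 0}, {"dx": 1.6, "dy": 3.1, "dz": 0, "wx": 0, "wy": 0, "wz": -0.02, "fingers": 0}, {"dx": 1.6, "dy": 3.1, "dz": 0, "wx": 0, "wy": 0, "wz": 0, "fingers": 0}, {"dx": 1.6, "dy": 3.1, "dz": 0, "wx": 0, "wy": 0, "wz": 0, "fingers": 0}, {"dx": 1.6, "dy": 3.1, "dz": 0, "wx": 0, "wy": 0, "wz": 0, "fingers": 0}, {"dx": 0, "dy": 0, "dz": 0, "wx": 0, "wy": 0, "wz": 0, "fingers": 0}], newtons=25)

```text
t: 0.85
tool_pos: [0.3832, -0.2821, 0.2112]
orientation: [-3.121, -0.251, 0.006]
force: [-0.0, 0.3, 0.0]
opening: 0.0931
```

>>> send_rows(series=[{"dx": 0.3, "dy": -0.25, "dz": -3, "wx": 0, "wy": 0, "wz": 0.02, "fingers": 0}, {"dx": 0.2, "dy": -0.25, "dz": -3.5, "wx": 0, "wy": 0, "wz": 0, "fingers": 0}, {"dx": 0, "dy": 0, "dz": -3.5, "wx": 0, "wy": 0, "wz": 0, "fingers": 0}, {"dx": 0, "dy": 0, "dz": -3, "wx": 0, "wy": 0, "wz": 0, "fingers": 0}, {"dx": 0, "dy": 0, "dz": -2, "wx": 0, "wy": 0, "wz": 0, "fingers": 0}, {"dx": 0, "dy": 0, "dz": 0, "wx": 0, "wy": 0, "wz": 0, "fingers": 0}])

```text
t: 1.35
tool_pos: [0.3897, -0.285, 0.0578]
orientation: [-3.122, -0.297, 0.0]
force: [-0.6, 0.7, -0.7]
opening: 0.0931
```

Run:
```python
from h import *
cv2.imwrite("pics/w1.png",robot.read_camera("wrist")[:,:,::-1]);print(robot.read_state()["tool_pos"])
```

```text
[ 0.39023316 -0.28552608  0.05955156]
```

View pics/w1.png

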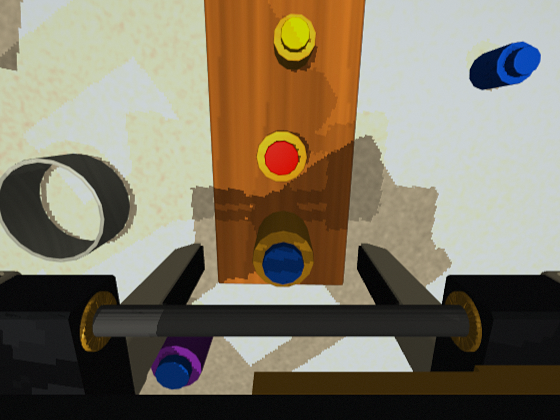

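The wrist picture shows the blue-button 400 g weight centred between the fingers, button at (283,264). The purple look-alike at (175,365) lies behind the left finger, toward the base, so I check its clearance first.

Run:
```python
from h import *
print(onz("top",387,309.5,.053))
```

```text
[ 0.28350386 -0.22596221  0.053     ]
```

>>> send_rows(series=[{"dx": -0.1, "dy": -0.1, "dz": -2, "wx": 0, "wy": 0, "wz": 0, "fingers": 0}, {"dx": 0, "dy": 0, "dz": -1.5, "wx": 0, "wy": 0, "wz": 0, "fingers": 0}, {"dx": 0, "dy": 0, "dz": -0.7, "wx": 0, "wy": 0, "wz": 0, "fingers": 0}, {"dx": 0, "dy": 0, "dz": 0, "wx": 0, "wy": 0, "wz": 0, "fingers": 0}])

```text
t: 1.73
tool_pos: [0.3919, -0.2903, 0.0225]
orientation: [3.127, 0.296, 0.009]
force: [1.0, 0.5, 0.1]
opening: 0.0929
```

>>> send_rows(series=[{"dx": -0.2, "dy": 0.3, "dz": -0.4, "wx": 0, "wy": 0, "wz": 0, "fingers": 0}, {"dx": 0, "dy": 0, "dz": 0, "wx": 0, "wy": 0, "wz": 0, "fingers": 255}, {"dx": 0, "dy": 0, "dz": 0, "wx": 0, "wy": 0, "wz": 0, "fingers": 255}, {"dx": 0, "dy": 0, "dz": 0, "wx": 0, "wy": 0, "wz": 0, "fingers": 255}, {"dx": 0, "dy": 0, "dz": 0, "wx": 0, "wy": 0, "wz": 0, "fingers": 255}, {"dx": 0, "dy": 0, "dz": 0, "wx": 0, "wy": 0, "wz": 0, "fingers": 255}], newtons=20)

```text
t: 2.23
tool_pos: [0.3931, -0.2904, 0.0248]
orientation: [3.12, 0.295, 0.018]
force: [0.7, 0.2, 0.0]
opening: 0.0641
```

>>> send_rows(series=[{"dx": -0.3, "dy": 0.2, "dz": -0.5, "wx": 0, "wy": 0, "wz": 0, "fingers": 255}, {"dx": 0, "dy": 0, "dz": 0, "wx": 0, "wy": 0, "wz": 0, "fingers": 255}, {"dx": 0, "dy": 0, "dz": 0, "wx": 0, "wy": 0, "wz": 0, "fingers": 255}, {"dx": 0, "dy": 0, "dz": 0, "wx": 0, "wy": 0, "wz": 0, "fingers": 255}, {"dx": 0, "dy": 0, "dz": 0, "wx": 0, "wy": 0, "wz": 0, "fingers": 255}, {"dx": 0, "dy": 0, "dz": 0, "wx": 0, "wy": 0, "wz": 0, "fingers": 255}])

```text
t: 2.73
tool_pos: [0.39, -0.2878, 0.0199]
orientation: [3.121, 0.296, 0.018]
force: [0.1, -0.6, 0.8]
opening: 0.0376
```

>>> send_rows(series=[{"dx": 0, "dy": 0, "dz": 2, "wx": 0, "wy": 0, "wz": 0, "fingers": 255}, {"dx": 0, "dy": 0, "dz": 3.5, "wx": 0, "wy": 0, "wz": 0, "fingers": 255}, {"dx": 0, "dy": 0, "dz": 3.5, "wx": 0, "wy": 0, "wz": 0, "fingers": 255}, {"dx": 0, "dy": 0, "dz": 3.5, "wx": 0, "wy": 0, "wz": 0, "fingers": 255}, {"dx": 0, "dy": 0, "dz": 3.5, "wx": 0, "wy": 0, "wz": 0, "fingers": 255}, {"dx": 0.5, "dy": 1, "dz": 3, "wx": 0, "wy": 0, "wz": 0, "fingers": 255}, {"dx": 0.5, "dy": 1.5, "dz": 2, "wx": 0, "wy": 0, "wz": 0, "fingers": 255}])

```text
t: 3.32
tool_pos: [0.3897, -0.2562, 0.2253]
orientation: [-3.118, -0.29, 0.01]
force: [1.0, -0.2, -3.5]
opening: 0.0379
```

Weight is lifted (about −3.9 N). Moving over the pan.

>>> send_rows(series=[{"dx": 1.5, "dy": 2.5, "dz": 0, "wx": 0, "wy": 0, "wz": -0.06, "fingers": 255}, {"dx": 1.5, "dy": 3, "dz": 0, "wx": 0, "wy": 0, "wz": -0.06, "fingers": 255}, {"dx": 1.5, "dy": 3, "dz": 0, "wx": 0, "wy": 0, "wz": -0.06, "fingers": 255}, {"dx": 1.5, "dy": 3, "dz": 0, "wx": 0, "wy": 0, "wz": -0.06, "fingers": 255}, {"dx": 1.5, "dy": 3, "dz": 0, "wx": 0, "wy": 0, "wz": -0.06, "fingers": 255}, {"dx": 1.5, "dy": 3, "dz": 0, "wx": 0, "wy": 0, "wz": 0, "fingers": 255}, {"dx": 1.5, "dy": 3, "dz": 0, "wx": 0, "wy": 0, "wz": 0, "fingers": 255}, {"dx": 1.5, "dy": 2.5, "dz": 0, "wx": 0, "wy": 0, "wz": 0, "fingers": 255}, {"dx": 0, "dy": 0, "dz": 0, "wx": 0, "wy": 0, "wz": 0, "fingers": 255}])

```text
t: 4.07
tool_pos: [0.5132, -0.016, 0.2279]
orientation: [-3.13, 0.212, 0.005]
force: [0.4, -0.4, -4.3]
opening: 0.0379
```

Run:
```python
from h import *
s=robot.read_state();print(s["tool_pos"],s["orientation"],s["force"])
a=robot.read_camera("top");b=robot.read_camera("scene")
cv2.imwrite("pics/p1.png",np.hstack([cv2.resize(x,None,fx=4,fy=4,interpolation=2)for x in(a[160:260,240:340],b[150:250,220:320])])[:,:,::-1])
```

```text
[ 0.51319815 -0.01599932  0.22787809] [-3.12959593  0.21203258  0.00463639] [ 0.41219075 -0.43848242 -4.29274361]
```

View pics/p1.png

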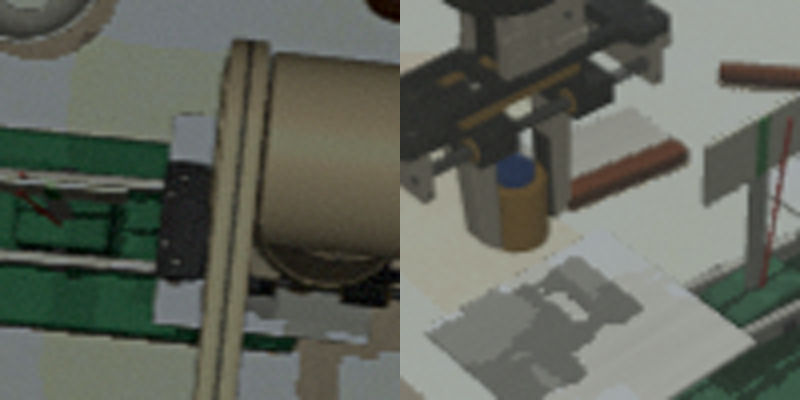

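The weight hangs upright over the near half of the right pan, and the plate and needle are clear. Descending.

>>> send_rows(series=[{"dx": 0, "dy": 0, "dz": -2, "wx": 0, "wy": 0, "wz": 0, "fingers": 255}, {"dx": 0, "dy": 0, "dz": -2.5, "wx": 0, "wy": 0, "wz": 0, "fingers": 255}, {"dx": 0, "dy": 0, "dz": -1.5, "wx": 0, "wy": 0, "wz": 0, "fingers": 255}, {"dx": 0, "dy": 0, "dz": 0, "wx": 0, "wy": 0, "wz": 0, "fingers": 255}])

```text
t: 4.5
tool_pos: [0.5104, -0.0228, 0.1655]
orientation: [-3.134, 0.217, 0.007]
force: [0.4, 0.8, -4.7]
opening: 0.0376
```

>>> send_rows(series=[{"dx": 0, "dy": 0, "dz": -0.4, "wx": 0, "wy": 0, "wz": 0, "fingers": 255}, {"dx": 0, "dy": 0, "dz": -0.4, "wx": 0, "wy": 0, "wz": 0, "fingers": 255}])

```text
t: 4.67
tool_pos: [0.5096, -0.0247, 0.1574]
orientation: [3.133, -0.22, -0.009]
force: [-0.6, 0.2, -3.5]
opening: 0.0378
```

>>> send_rows(series=[{"dx": 0.2, "dy": 0.4, "dz": -0.2, "wx": 0, "wy": 0, "wz": 0, "fingers": 255}, {"dx": 0, "dy": 0, "dz": -0.2, "wx": 0, "wy": 0, "wz": 0, "fingers": 255}, {"dx": 0, "dy": 0, "dz": 0, "wx": 0, "wy": 0, "wz": 0, "fingers": 255}])

```text
t: 4.92
tool_pos: [0.5123, -0.0217, 0.1544]
orientation: [3.133, -0.223, -0.006]
force: [-0.1, 0.3, -3.6]
opening: 0.0375
```

>>> send_rows(series=[{"dx": 0, "dy": 0, "dz": -0.2, "wx": 0, "wy": 0, "wz": 0, "fingers": 255}, {"dx": 0, "dy": 0, "dz": -0.2, "wx": 0, "wy": 0, "wz": 0, "fingers": 255}, {"dx": 0, "dy": 0, "dz": 0, "wx": 0, "wy": 0, "wz": 0, "fingers": 255}])

```text
t: 5.17
tool_pos: [0.5135, -0.0219, 0.1525]
orientation: [3.132, -0.223, -0.001]
force: [-1.6, 1.1, -1.3]
opening: 0.0376
```

Run:
```python
from h import *
s=robot.read_state();print(s["tool_pos"],s["force"],s["t"])
b=robot.read_camera("scene")
cv2.imwrite("pics/p2.png",cv2.resize(b[160:280,210:330],None,fx=5,fy=5,interpolation=2)[:,:,::-1])
```

```text
[ 0.51347058 -0.02185098  0.15252638] [-1.57532904  1.09159759 -1.3228799 ] 5.1667
```

View pics/p2.png

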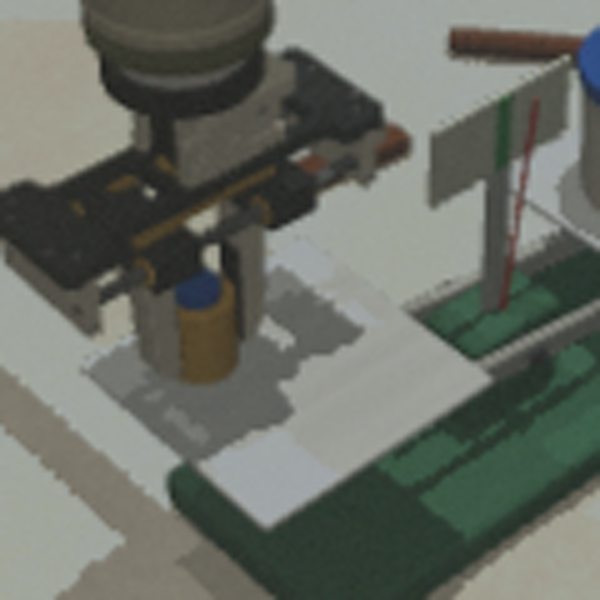

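The picture shows the weight's foot at (205,375) touching the pan, with the needle still off the band. The force shows contact. I keep lowering with the pan until the pan carries the load.

>>> send_rows(series=[{"dx": 0, "dy": 0, "dz": -0.2, "wx": 0, "wy": 0, "wz": 0, "fingers": 255}, {"dx": 0, "dy": 0, "dz": -0.2, "wx": 0, "wy": 0, "wz": 0, "fingers": 255}, {"dx": 0, "dy": 0, "dz": 0, "wx": 0, "wy": 0, "wz": 0, "fingers": 255}])

```text
t: 5.47
tool_pos: [0.514, -0.0221, 0.1496]
orientation: [3.132, -0.222, 0.001]
force: [-0.8, -0.2, -0.3]
opening: 0.0376
```

>>> send_rows(series=[{"dx": 0, "dy": 0, "dz": -0.2, "wx": 0, "wy": 0, "wz": 0, "fingers": 255}, {"dx": 0, "dy": 0, "dz": -0.2, "wx": 0, "wy": 0, "wz": 0, "fingers": 255}, {"dx": 0, "dy": 0, "dz": 0, "wx": 0, "wy": 0, "wz": 0, "fingers": 255}])

```text
t: 5.72
tool_pos: [0.5143, -0.0224, 0.1457]
orientation: [3.131, -0.222, 0.002]
force: [-0.5, -0.5, 0.1]
opening: 0.0374
```

>>> send_rows(series=[{"dx": 0, "dy": 0, "dz": 0, "wx": 0, "wy": 0, "wz": 0, "fingers": 255}, {"dx": 0, "dy": 0, "dz": 0, "wx": 0, "wy": 0, "wz": 0, "fingers": 255}])

```text
t: 5.88
tool_pos: [0.5143, -0.0224, 0.1456]
orientation: [3.131, -0.223, 0.002]
force: [-1.9, -1.0, 0.9]
opening: 0.0375
```

Run:
```python
from h import *
s=robot.read_state();print(s["tool_pos"],s["force"],s["t"])
b=robot.read_camera("scene")
cv2.imwrite("pics/p3.png",cv2.resize(b[160:280,210:330],None,fx=5,fy=5,interpolation=2)[:,:,::-1])
```

```text
[ 0.51428987 -0.02239984  0.14560733] [-1.91317073 -1.00873628  0.90254484] 5.8833
```

View pics/p3.png

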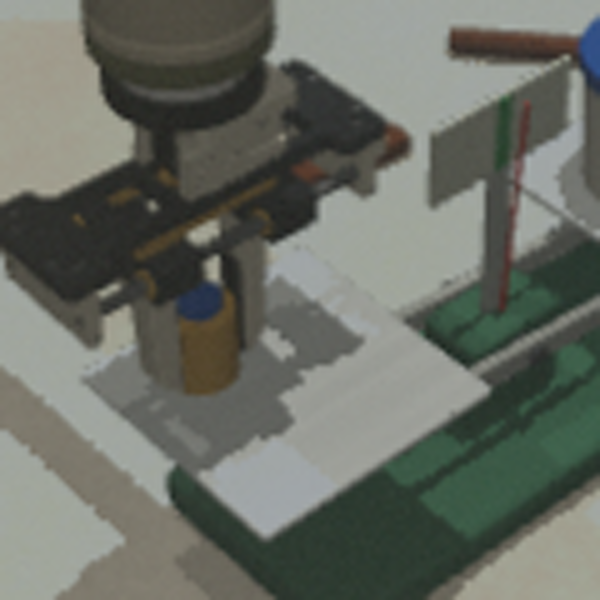

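The needle tip has moved toward the band, to (527,102), and the pan carries the weight. Opening.

>>> send_rows(series=[{"dx": 0, "dy": 0, "dz": 0, "wx": 0, "wy": 0, "wz": 0, "fingers": 160}, {"dx": 0, "dy": 0, "dz": 0, "wx": 0, "wy": 0, "wz": 0, "fingers": 120}, {"dx": 0, "dy": 0, "dz": 0, "wx": 0, "wy": 0, "wz": 0, "fingers": 60}, {"dx": 0, "dy": 0, "dz": 0, "wx": 0, "wy": 0, "wz": 0, "fingers": 40}, {"dx": 0, "dy": 0, "dz": 0, "wx": 0, "wy": 0, "wz": 0, "fingers": 40}, {"dx": 0, "dy": 0, "dz": 0, "wx": 0, "wy": 0, "wz": 0, "fingers": 40}])

```text
t: 6.43
tool_pos: [0.5159, -0.0221, 0.1465]
orientation: [3.132, -0.222, 0.008]
force: [-0.1, -0.4, 0.7]
opening: 0.0665
```

Run:
```python
from h import *
s=robot.read_state();print(s["tool_pos"],s["force"],s["t"],s["opening"])
b=robot.read_camera("scene")
cv2.imwrite("pics/p4.png",cv2.resize(b[160:280,210:330],None,fx=5,fy=5,interpolation=2)[:,:,::-1])
```

```text
[ 0.51591055 -0.02206064  0.1464899 ] [-0.07502394 -0.3655904   0.71481452] 6.4333 0.06646084636106707
```

View pics/p4.png

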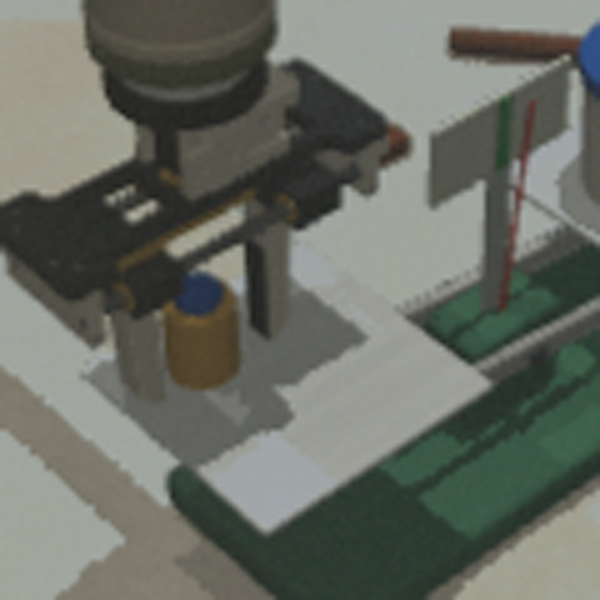

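The weight stands free on the pan, upright. Lifting off, opening fully only once clear.

>>> send_rows(series=[{"dx": 0, "dy": 0, "dz": 1, "wx": 0, "wy": 0, "wz": 0, "fingers": 40}, {"dx": 0, "dy": 0, "dz": 2, "wx": 0, "wy": 0, "wz": 0, "fingers": 30}, {"dx": 0, "dy": 0, "dz": 3, "wx": 0, "wy": 0, "wz": 0, "fingers": 30}, {"dx": 0, "dy": 0, "dz": 3, "wx": 0, "wy": 0, "wz": 0, "fingers": 0}, {"dx": 0, "dy": -1, "dz": 2, "wx": 0, "wy": 0, "wz": 0, "fingers": 0}, {"dx": 0, "dy": -3, "dz": 0, "wx": 0, "wy": 0, "wz": 0.06, "fingers": 0}, {"dx": 0, "dy": -3.5, "dz": 0, "wx": 0, "wy": 0, "wz": 0.06, "fingers": 0}, {"dx": 0, "dy": -3.5, "dz": 0, "wx": 0, "wy": 0, "wz": 0.06, "fingers": 0}, {"dx": 0, "dy": -3.5, "dz": 0, "wx": 0, "wy": 0, "wz": 0.06, "fingers": 0}, {"dx": 0, "dy": -3.5, "dz": 0, "wx": 0, "wy": 0, "wz": 0.06, "fingers": 0}])

```text
t: 7.32
tool_pos: [0.5151, -0.2017, 0.2711]
orientation: [3.126, 0.283, 0.019]
force: [1.1, 0.1, 0.1]
opening: 0.0929
```

Run:
```python
from h import *
s=robot.read_state();print(s["tool_pos"],s["orientation"],s["t"],s["opening"])
b=robot.read_camera("scene");a=robot.read_camera("top")
cv2.imwrite("pics/scene5.png",b[:,:,::-1]);cv2.imwrite("pics/top5.png",a[:,:,::-1])
z0=cv2.imread("pics/scene0.png")[:,:,::-1]
cv2.imwrite("pics/n5.png",np.hstack([cv2.resize(x[165:230,290:330],(360,585),interpolation=2) for x in(z0,b)])[:,:,::-1])
```

```text
[ 0.51509953 -0.20174151  0.27106161] [3.12578997 0.28347224 0.01850416] 7.3167 0.09291162773619836
```

View pics/n5.png

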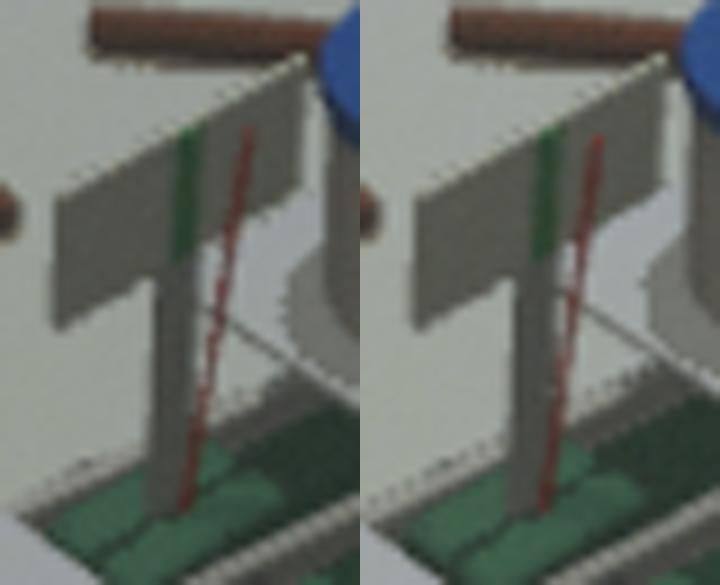

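View pics/scene5.png

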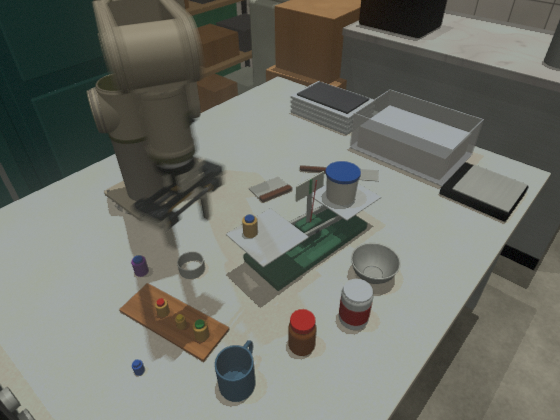

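Run:
```python
from h import *
yx=np.array([.12,.993,0]);c=np.array([.569,.148,.085])+.012*np.array([.993,-.12,0])
for th in(0,-.03,-.06,-.08,-.1,-.12,-.14):
    t=c+.15*(np.cos(th)*np.array([0,0,1])+np.sin(-th)*yx)
    print(th,np.round((np.array(proj("scene",t))-np.array([290,165]))*9,0), np.round((np.array(proj("scene",t))-np.array(proj("scene",c)))*9,0),np.round(proj("scene",c),1))
for n in("scene0","scene5"):
    im=cv2.imread(f"pics/{n}.png")[165:230,290:330].astype(int)
    r=im[:,:,2]-im[:,:,:2].max(2)
    for y in range(13,58,4):
        x=np.arange(40);w=np.clip(r[y],0,None)*(r[y]>15)*(x>15)
        w[33:]=0
        if w.sum():print(n,y,round((w*x).sum()/w.sum(),2))
```

```text
0 [209. 167.] [  20. -387.] [311.  226.6]
-0.03 [220. 160.] [  31. -394.] [311.  226.6]
-0.06 [231. 154.] [  42. -400.] [311.  226.6]
-0.08 [238. 151.] [  49. -403.] [311.  226.6]
-0.1 [245. 147.] [  57. -407.] [311.  226.6]
-0.12 [253. 144.] [  64. -410.] [311.  226.6]
-0.14 [260. 141.] [  71. -413.] [311.  226.6]
scene0 17 27.0
scene0 21 26.0
scene0 25 25.0
scene0 33 24.0
scene0 37 23.0
scene0 45 22.0
scene0 49 21.0
scene5 17 26.0
scene5 21 25.0
scene5 25 24.5
scene5 29 24.0
scene5 33 23.0
scene5 41 22.0
scene5 45 22.0
scene5 49 21.0
scene5 53 20.0
```

```bash
cat > needle.py <<'E'
from h import *
from scipy.ndimage import gaussian_filter1d
def meas(im): # BGR full
    c=im[165:230,285:335].astype(float); r=c[:,:,2]-(c[:,:,0]+c[:,:,1])/2
    xs=[];ys=[]
    for y in range(15,56):
        w=np.clip(r[y]-6,0,None); x=np.arange(50.)
        lo=int(21+ (55-y)*0.0); 
        m=(x>23)&(x<36); w=w*m
        if w.sum()<10: continue
        xs.append((w*x).sum()/w.sum());ys.append(y)
    p=np.polyfit(ys,xs,1);res=np.array(xs)-np.polyval(p,ys);k=abs(res)<.8
    p=np.polyfit(np.array(ys)[k],np.array(xs)[k],1)
    return p[0],np.polyval(p,15)+285,np.polyval(p,56)+285,k.sum()
E
python3 - <<'E'
from needle import *
for n in("scene0","scene5"): print(n,meas(cv2.imread(f"pics/{n}.png")))
b=robot.read_camera("scene")[:,:,::-1];print(meas(b.copy()));cv2.imwrite("pics/scene6.png",b)
# predicted slopes
yx=np.array([.12,.993,0]);c=np.array([.569,.148,.085])+.012*np.array([.993,-.12,0])
for th in(0,-.05,-.1,-.14):
    t=c+.15*(np.cos(th)*np.array([0,0,1])+np.sin(-th)*yx);a=np.array(proj("scene",t))-proj("scene",c);print(th,a[0]/a[1])
E
```

```text
scene0 (np.float64(-0.1741892791443112), np.float64(317.15742382654247), np.float64(310.0156633816257), np.int64(38))
scene5 (np.float64(-0.14665384923786826), np.float64(315.93076441362376), np.float64(309.91795659487116), np.int64(40))
(np.float64(-0.14761404802988815), np.float64(315.95164043129245), np.float64(309.89946446206704), np.int64(39))
0 -0.05131692404900693
-0.05 -0.0966414897590107
-0.1 -0.13949639385528206
-0.14 -0.1722695159932639
```

The needle slope puts the beam at about −0.107 rad, a deficit of about 267 g, so the tub weighs about 667 g. Adding the 300 g weight gives about +0.013 rad, well inside the band. Going for the green-button 300 g weight.

>>> send_rows(series=[{"dx": 2, "dy": -2, "dz": -2, "wx": 0, "wy": 0, "wz": 0, "fingers": 0}, {"dx": 2, "dy": -2, "dz": -2.5, "wx": 0, "wy": 0, "wz": 0, "fingers": 0}, {"dx": 1.6, "dy": -1.4, "dz": -3, "wx": 0, "wy": 0, "wz": 0, "fingers": 0}, {"dx": 0, "dy": 0, "dz": -3.5, "wx": 0, "wy": 0, "wz": 0, "fingers": 0}, {"dx": 0, "dy": 0, "dz": -3.5, "wx": 0, "wy": 0, "wz": 0, "fingers": 0}, {"dx": 0, "dy": 0, "dz": -3, "wx": 0, "wy": 0, "wz": 0, "fingers": 0}, {"dx": 0, "dy": 0, "dz": -1.5, "wx": 0, "wy": 0, "wz": 0, "fingers": 0}, {"dx": 0, "dy": 0, "dz": 0, "wx": 0, "wy": 0, "wz": 0, "fingers": 0}])

```text
t: 8.13
tool_pos: [0.5768, -0.2507, 0.0815]
orientation: [3.125, 0.265, 0.035]
force: [-1.0, 1.1, -0.8]
opening: 0.0929
```

Run:
```python
from h import *
s=robot.read_state();print(s["tool_pos"],s["orientation"],s["t"])
cv2.imwrite("pics/w7.png",robot.read_camera("wrist")[:,:,::-1])
```

```text
[ 0.57677277 -0.25065803  0.08153838] [3.12491474 0.26455763 0.03483792] 8.1333
```

View pics/w7.png

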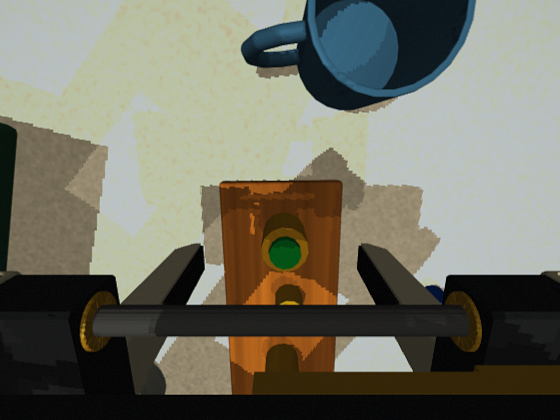

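The green button is at (286,253), centred between the fingers. The mug is well ahead and the blue look-alike lies outside the right finger. Correcting the position and small tilt while descending.

>>> send_rows(series=[{"dx": -0.4, "dy": -0.3, "dz": -2, "wx": 0, "wy": 0.02, "wz": 0, "fingers": 0}, {"dx": -0.1, "dy": -0.2, "dz": -2, "wx": 0, "wy": 0, "wz": 0, "fingers": 0}, {"dx": 0, "dy": 0, "dz": -1.5, "wx": 0, "wy": 0, "wz": 0, "fingers": 0}, {"dx": 0, "dy": 0, "dz": -0.5, "wx": 0, "wy": 0, "wz": 0, "fingers": 60}])

```text
t: 8.52
tool_pos: [0.5786, -0.2551, 0.0315]
orientation: [3.12, 0.267, 0.021]
force: [0.2, -0.1, -1.2]
opening: 0.09
```

>>> send_rows(series=[{"dx": -0.6, "dy": 0, "dz": -0.8, "wx": 0, "wy": 0.01, "wz": 0, "fingers": 80}, {"dx": -0.2, "dy": 0, "dz": -0.5, "wx": 0, "wy": 0, "wz": 0, "fingers": 100}, {"dx": 0, "dy": 0, "dz": 0, "wx": 0, "wy": 0, "wz": 0, "fingers": 100}])

```text
t: 8.77
tool_pos: [0.5718, -0.2548, 0.0203]
orientation: [3.119, 0.267, 0.009]
force: [-0.0, -0.9, 0.4]
opening: 0.0709
```

Run:
```python
from h import *
s=robot.read_state();print(s["tool_pos"],s["orientation"],s["t"],s["opening"])
cv2.imwrite("pics/w8.png",robot.read_camera("wrist")[:,:,::-1])
i=robot.camera_info("wrist");K=i["intrinsics"];T=i["tool_from_camera"]
R=cv2.Rodrigues(np.array(s["orientation"]))[0]
p=R.T@(np.array([.5713,-.2555,.062])-s["tool_pos"]);c=np.linalg.inv(T)@np.append(p,1)
print("pred",K[0,0]*c[0]/-c[2]+K[0,2],-K[1,1]*c[1]/-c[2]+K[1,2])
```

```text
[ 0.57184658 -0.25484591  0.02032115] [3.11923337 0.26744934 0.00868646] 8.7667 0.07089968051544647
pred 283.6718491015689 294.22037860575597
```

View pics/w8.png

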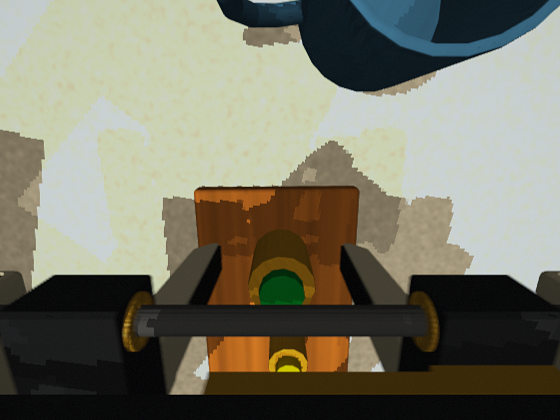

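The green button sits at (282,290), close to the predicted (284,294). Closing the fingers.

>>> send_rows(series=[{"dx": 0, "dy": 0, "dz": -0.2, "wx": 0, "wy": 0, "wz": 0, "fingers": 255}, {"dx": 0, "dy": 0, "dz": 0, "wx": 0, "wy": 0, "wz": 0, "fingers": 255}, {"dx": 0, "dy": 0, "dz": 0, "wx": 0, "wy": 0, "wz": 0, "fingers": 255}, {"dx": 0, "dy": 0, "dz": 0, "wx": 0, "wy": 0, "wz": 0, "fingers": 255}, {"dx": 0, "dy": 0, "dz": 0, "wx": 0, "wy": 0, "wz": 0, "fingers": 255}, {"dx": 0, "dy": 0, "dz": 0, "wx": 0, "wy": 0, "wz": 0, "fingers": 255}, {"dx": 0, "dy": 0, "dz": 0, "wx": 0, "wy": 0, "wz": 0, "fingers": 255}], newtons=20)

```text
t: 9.4
tool_pos: [0.574, -0.2559, 0.0222]
orientation: [3.117, 0.266, 0.016]
force: [-0.4, -0.3, -1.7]
opening: 0.0337
```

>>> send_rows(series=[{"dx": 0, "dy": 0, "dz": 2, "wx": 0, "wy": 0.01, "wz": 0, "fingers": 255}, {"dx": 0, "dy": 0, "dz": 3.5, "wx": 0, "wy": 0, "wz": 0, "fingers": 255}, {"dx": 0, "dy": 0, "dz": 3.5, "wx": 0, "wy": 0, "wz": 0, "fingers": 255}, {"dx": 0, "dy": 0, "dz": 3.5, "wx": 0, "wy": 0, "wz": 0, "fingers": 255}, {"dx": 0, "dy": 0, "dz": 3.5, "wx": 0, "wy": 0, "wz": 0, "fingers": 255}, {"dx": 0.3, "dy": 1, "dz": 3.5, "wx": 0, "wy": 0, "wz": 0, "fingers": 255}, {"dx": 0.3, "dy": 2, "dz": 3, "wx": 0, "wy": 0, "wz": 0, "fingers": 255}, {"dx": 0.2, "dy": 2, "dz": 1, "wx": 0, "wy": 0, "wz": 0, "fingers": 255}])

```text
t: 10.07
tool_pos: [0.5711, -0.2036, 0.2548]
orientation: [3.129, 0.259, -0.031]
force: [1.2, 0.6, -1.9]
opening: 0.0337
```

>>> send_rows(series=[{"dx": 0.2, "dy": 3, "dz": -0.3, "wx": 0, "wy": -0.02, "wz": -0.06, "fingers": 255}, {"dx": 0.2, "dy": 3, "dz": -0.3, "wx": 0, "wy": 0, "wz": -0.06, "fingers": 255}, {"dx": 0.2, "dy": 3, "dz": -0.3, "wx": 0, "wy": 0, "wz": -0.06, "fingers": 255}, {"dx": 0.2, "dy": 3, "dz": 0, "wx": 0, "wy": 0, "wz": -0.06, "fingers": 255}, {"dx": 0.2, "dy": 3, "dz": 0, "wx": 0, "wy": 0, "wz": -0.06, "fingers": 255}, {"dx": 0.2, "dy": 2.5, "dz": 0, "wx": 0, "wy": 0, "wz": 0, "fingers": 255}, {"dx": 0, "dy": 0, "dz": 0, "wx": 0, "wy": 0, "wz": 0, "fingers": 255}])

```text
t: 10.65
tool_pos: [0.5839, -0.02, 0.2502]
orientation: [3.126, -0.238, 0.011]
force: [-0.4, 0.0, -3.0]
opening: 0.0336
```

Run:
```python
from h import *
s=robot.read_state();print(s["tool_pos"],s["orientation"],s["force"],s["t"])
b=robot.read_camera("scene")
cv2.imwrite("pics/p9.png",cv2.resize(b[150:280,210:340],None,fx=4.6,fy=4.6,interpolation=2)[:,:,::-1])
```

```text
[ 0.58391278 -0.01996196  0.25022856] [ 3.12636953 -0.2375898   0.01107473] [-0.37171266  0.03503228 -3.015511  ] 10.65
```

View pics/p9.png

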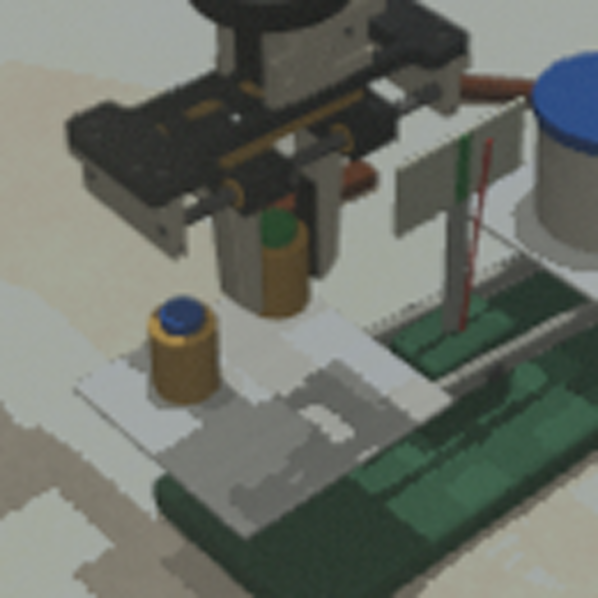

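The 300 g weight hangs over the far half of the pan, clear of the 400 g weight, the plate and the needle. Descending.

>>> send_rows(series=[{"dx": 0, "dy": 0, "dz": -2, "wx": 0, "wy": 0, "wz": 0, "fingers": 255}, {"dx": 0, "dy": 0, "dz": -2.5, "wx": 0, "wy": 0, "wz": 0, "fingers": 255}, {"dx": 0, "dy": 0, "dz": -2, "wx": 0, "wy": 0, "wz": 0, "fingers": 255}, {"dx": 0, "dy": 0, "dz": -1, "wx": 0, "wy": 0, "wz": 0, "fingers": 255}, {"dx": 0, "dy": 0, "dz": 0, "wx": 0, "wy": 0, "wz": 0, "fingers": 255}])

```text
t: 11.12
tool_pos: [0.5837, -0.0249, 0.1728]
orientation: [3.123, -0.235, 0.013]
force: [-0.7, 0.3, -2.9]
opening: 0.0334
```

>>> send_rows(series=[{"dx": 0, "dy": 0, "dz": -0.3, "wx": 0, "wy": 0, "wz": 0, "fingers": 255}, {"dx": 0, "dy": 0, "dz": -0.3, "wx": 0, "wy": 0, "wz": 0, "fingers": 255}, {"dx": 0, "dy": 0, "dz": 0, "wx": 0, "wy": 0, "wz": 0, "fingers": 255}])

```text
t: 11.37
tool_pos: [0.5837, -0.0268, 0.1672]
orientation: [3.122, -0.237, 0.013]
force: [-1.2, 0.1, -4.1]
opening: 0.0335
```

>>> send_rows(series=[{"dx": 0, "dy": 0.3, "dz": -0.4, "wx": 0, "wy": 0, "wz": 0, "fingers": 255}, {"dx": 0, "dy": 0.1, "dz": -0.4, "wx": 0, "wy": 0, "wz": 0, "fingers": 255}, {"dx": 0, "dy": 0, "dz": -0.3, "wx": 0, "wy": 0, "wz": 0, "fingers": 255}])

```text
t: 11.62
tool_pos: [0.586, -0.0232, 0.1592]
orientation: [3.121, -0.238, 0.022]
force: [-0.3, 0.4, -3.2]
opening: 0.0336
```

>>> send_rows(series=[{"dx": 0, "dy": 0, "dz": -0.25, "wx": 0, "wy": 0, "wz": 0, "fingers": 255}, {"dx": 0, "dy": 0, "dz": -0.25, "wx": 0, "wy": 0, "wz": 0, "fingers": 255}, {"dx": 0, "dy": 0, "dz": -0.25, "wx": 0, "wy": 0, "wz": 0, "fingers": 255}, {"dx": 0, "dy": 0, "dz": -0.25, "wx": 0, "wy": 0, "wz": 0, "fingers": 255}])

```text
t: 11.95
tool_pos: [0.5867, -0.0229, 0.1491]
orientation: [3.121, -0.237, 0.025]
force: [-1.1, -1.1, -2.2]
opening: 0.0339
```

>>> send_rows(series=[{"dx": 0, "dy": 0, "dz": -0.25, "wx": 0, "wy": 0, "wz": 0, "fingers": 255}, {"dx": 0, "dy": 0, "dz": -0.25, "wx": 0, "wy": 0, "wz": 0, "fingers": 255}, {"dx": 0, "dy": 0, "dz": -0.25, "wx": 0, "wy": 0, "wz": 0, "fingers": 255}, {"dx": 0, "dy": 0, "dz": -0.25, "wx": 0, "wy": 0, "wz": 0, "fingers": 255}])

```text
t: 12.28
tool_pos: [0.5867, -0.0234, 0.1388]
orientation: [3.12, -0.237, 0.025]
force: [-1.0, -0.2, -0.0]
opening: 0.0341
```

Run:
```python
from needle import *
s=robot.read_state();print(s["tool_pos"],s["orientation"],s["force"],s["t"])
b=robot.read_camera("scene")[:,:,::-1].copy();print(meas(b))
cv2.imwrite("pics/p10.png",cv2.resize(b[150:280,210:340],None,fx=4.6,fy=4.6,interpolation=2))
```

```text
[ 0.58671547 -0.0233604   0.13875299] [ 3.12041976 -0.23721457  0.02530404] [-1.02855061 -0.16096041 -0.01463214] 12.2833
(np.float64(-0.08072591207610215), np.float64(312.83247258187515), np.float64(309.522710186755), np.int64(40))
```

View pics/p10.png

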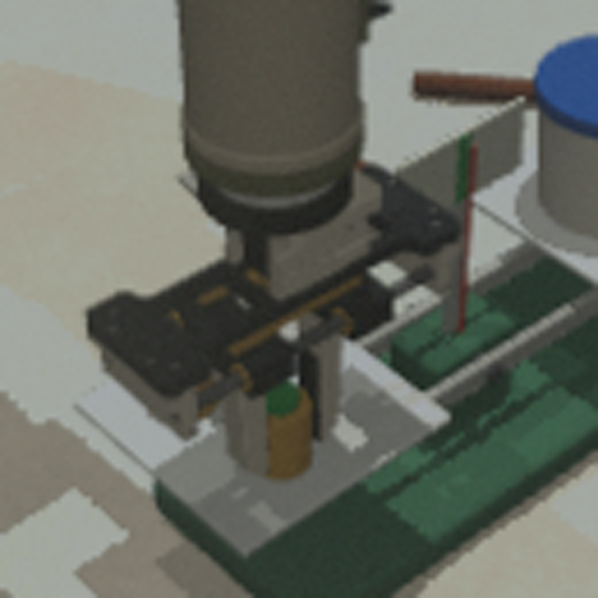

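The weight is on the pan and sinking with it. The needle is nearing the band's edge, at about −0.03 rad. A little lower until it is fully borne.

>>> send_rows(series=[{"dx": 0, "dy": 0, "dz": -0.2, "wx": 0, "wy": 0, "wz": 0, "fingers": 255}, {"dx": 0, "dy": 0, "dz": -0.2, "wx": 0, "wy": 0, "wz": 0, "fingers": 255}, {"dx": 0, "dy": 0, "dz": -0.1, "wx": 0, "wy": 0, "wz": 0, "fingers": 255}, {"dx": 0, "dy": 0, "dz": 0, "wx": 0, "wy": 0, "wz": 0, "fingers": 255}])

```text
t: 12.67
tool_pos: [0.5866, -0.0233, 0.1328]
orientation: [3.121, -0.237, 0.025]
force: [-1.3, -1.2, -0.1]
opening: 0.0337
```

Run:
```python
from needle import *
s=robot.read_state();print(s["tool_pos"],s["force"],s["t"])
b=robot.read_camera("scene")[:,:,::-1].copy();print(meas(b))
```

```text
[ 0.58659423 -0.023312    0.13284667] [-1.32985687 -1.22643856 -0.07960633] 12.6667
(np.float64(-0.03876592991116966), np.float64(311.04583442990173), np.float64(309.45643130354375), np.int64(39))
```

The needle slope matches the predicted equilibrium, about +0.013 rad. Releasing.

>>> send_rows(series=[{"dx": 0, "dy": 0, "dz": 0, "wx": 0, "wy": 0, "wz": 0, "fingers": 160}, {"dx": 0, "dy": 0, "dz": 0, "wx": 0, "wy": 0, "wz": 0, "fingers": 130}, {"dx": 0, "dy": 0, "dz": 0, "wx": 0, "wy": 0, "wz": 0, "fingers": 80}, {"dx": 0, "dy": 0, "dz": 0, "wx": 0, "wy": 0, "wz": 0, "fingers": 60}, {"dx": 0, "dy": 0, "dz": 0, "wx": 0, "wy": 0, "wz": 0, "fingers": 60}, {"dx": 0, "dy": 0, "dz": 0, "wx": 0, "wy": 0, "wz": 0, "fingers": 60}])

```text
t: 13.22
tool_pos: [0.588, -0.023, 0.1343]
orientation: [3.121, -0.237, 0.03]
force: [-0.6, 0.8, 0.2]
opening: 0.0637
```

Run:
```python
from needle import *
s=robot.read_state();print(s["tool_pos"],s["force"],s["opening"],s["t"])
b=robot.read_camera("scene")[:,:,::-1].copy();print(meas(b))
cv2.imwrite("pics/p11.png",cv2.resize(b[150:280,210:340],None,fx=4.6,fy=4.6,interpolation=2))
```

```text
[ 0.58803423 -0.02302238  0.1343073 ] [-0.6148315   0.82748839  0.24514542] 0.0636585673086398 13.2167
(np.float64(-0.042500170662310544), np.float64(311.235544864554), np.float64(309.49303786739927), np.int64(37))
```

View pics/p11.png

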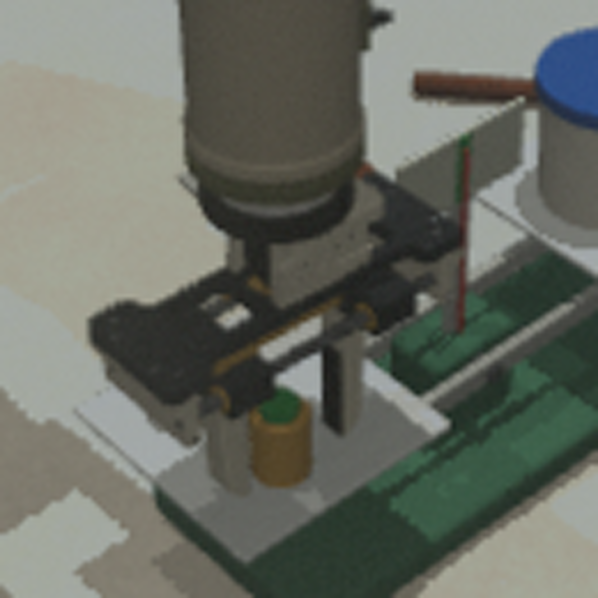

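The 300 g weight stands free and upright on the pan, and the needle lies over the green band. Retreating straight up, then toward −y.

>>> send_rows(series=[{"dx": 0, "dy": 0, "dz": 1, "wx": 0, "wy": 0, "wz": 0, "fingers": 60}, {"dx": 0, "dy": 0, "dz": 2, "wx": 0, "wy": 0, "wz": 0, "fingers": 60}, {"dx": 0, "dy": 0, "dz": 3, "wx": 0, "wy": 0, "wz": 0, "fingers": 60}, {"dx": 0, "dy": 0, "dz": 3, "wx": 0, "wy": 0, "wz": 0, "fingers": 60}, {"dx": 0, "dy": 0, "dz": 3, "wx": 0, "wy": 0, "wz": 0, "fingers": 60}, {"dx": 0, "dy": -2, "dz": 2, "wx": 0, "wy": 0, "wz": 0, "fingers": 60}, {"dx": -0.5, "dy": -3.5, "dz": 0, "wx": 0, "wy": 0, "wz": 0, "fingers": 60}, {"dx": -0.5, "dy": -3.5, "dz": 0, "wx": 0, "wy": 0, "wz": 0, "fingers": 60}, {"dx": -1, "dy": -3.5, "dz": 0, "wx": 0, "wy": 0, "wz": 0, "fingers": 60}, {"dx": -1, "dy": -3.5, "dz": 0, "wx": 0, "wy": 0, "wz": 0, "fingers": 60}, {"dx": -1, "dy": -3, "dz": 0, "wx": 0, "wy": 0, "wz": 0, "fingers": 60}, {"dx": 0, "dy": 0, "dz": 0, "wx": 0, "wy": 0, "wz": 0, "fingers": 60}, {"dx": 0, "dy": 0, "dz": 0, "wx": 0, "wy": 0, "wz": 0, "fingers": 60}, {"dx": 0, "dy": 0, "dz": 0, "wx": 0, "wy": 0, "wz": 0, "fingers": 60}, {"dx": 0, "dy": 0, "dz": 0, "wx": 0, "wy": 0, "wz": 0, "fingers": 60}, {"dx": 0, "dy": 0, "dz": 0, "wx": 0, "wy": 0, "wz": 0, "fingers": 60}])

```text
t: 14.6
tool_pos: [0.544, -0.2177, 0.2941]
orientation: [3.118, -0.229, 0.043]
force: [0.5, -0.4, 0.6]
opening: 0.0709
```

Run:
```python
from needle import *
s=robot.read_state();print(s["tool_pos"],s["force"],s["opening"],s["t"])
b=robot.read_camera("scene")[:,:,::-1].copy();print(meas(b))
a=robot.read_camera("top")[:,:,::-1]
b2=robot.read_camera("scene")[:,:,::-1].copy();print(meas(b2))
cv2.imwrite("pics/scene12.png",b);cv2.imwrite("pics/top12.png",a)
cv2.imwrite("pics/n12.png",cv2.resize(b[160:230,280:340],None,fx=8,fy=8,interpolation=2))
```

```text
[ 0.54402767 -0.21770041  0.29407611] [ 0.46030753 -0.41488086  0.5944373 ] 0.07089551585666368 14.6
(np.float64(-0.04258621970157402), np.float64(311.23549478882137), np.float64(309.48945978105684), np.int64(39))
(np.float64(-0.04214977183206496), np.float64(311.2274574630321), np.float64(309.4993168179175), np.int64(39))
```

View pics/n12.png

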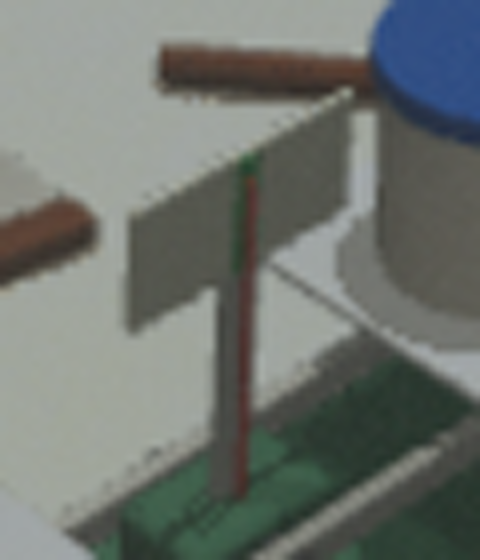

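View pics/scene12.png

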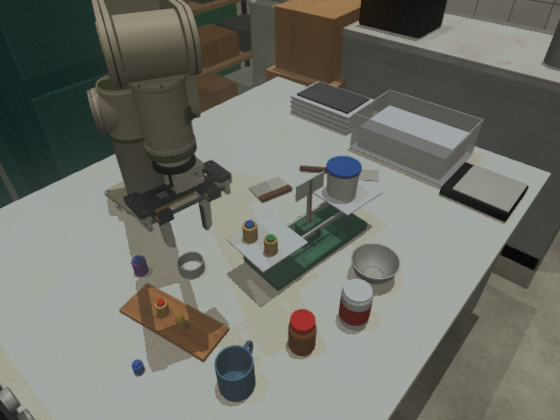

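View pics/top12.png

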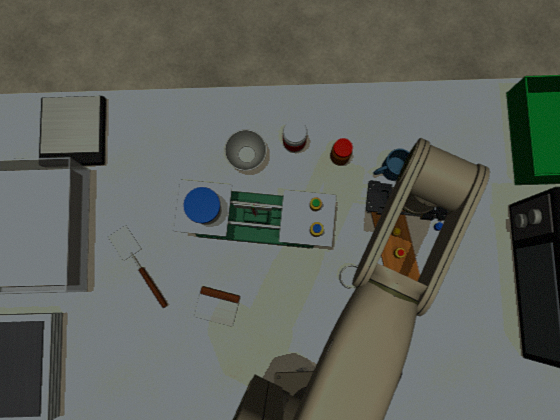

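Run:
```python
from plant import robot
print(robot.close_job())
```

```text
the job is handed in; nothing more can be done
None
```

I set the 400 g and then the 300 g weight on the right pan, and the beam now rests almost level with the red needle inside the green band. I lowered each weight until the pan carried it before letting go, then handed the job in at about 15 s on the robot clock.

- **Weighing:** with only the 400 g weight on, the needle gave about −0.107 rad, so the tub weighs roughly 667 g. With 700 g on the pan, the needle's slope in the scene camera gave about +0.012 rad, steady over repeated pictures. The band's limit is about 0.03 rad.
- **Consistency:** the 300 g step moved the beam by about 0.12 rad, as expected.
- **Disagreement:** in the scene picture the needle looks slightly to the tub's side of the band's centre, while the slope says slightly right-heavy. I put this down to the camera's oblique view. I did not check it with another camera.
- **Rest of the scene:** both weights stand upright on the pan and the gripper is clear of everything. In the last pictures the tub and the other things look unmoved by eye, as far as the arm leaves them visible (it hides part of the top view).

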